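Seat a grinding jar on the keyed spindle of a sample mill and lock it

ROBOT

A 7-joint arm with a two-finger parallel gripper is mounted at the origin on a cart in front of the work surface, level with it; the furniture and walls round the work are solid. World frame = base frame: x ahead of the robot, y to its left, z up, the work surface at z = 0. Lengths are in mm, angles in rad, forces in N, time in s.
With the tool pointing down it reaches from about 400 to 875 mm from the base axis. Payload 4.4 kg.
Tool frame: the origin (TCP) lies midway between the tips of the shut fingers; the grasp point (between the pads) lies 19 mm behind it; z points along the fingers, y is the line along which they close (so a half turn about z gives the same grasp; the last joint's range is limited). The gripper opens to 85 mm and grips with 20 to 120 N. Pads are 22 mm wide; open, the fingers measure 114 mm over their backs; the gripper's body (76 mm by 85 mm) begins 54 mm behind the grasp point. The pads swing forward as they close: fully open they stand 13 mm farther back than shut.
Start: joints at [-1.325, 0.628, 0.038, 1.517, -0.027, 0.996, -0.02], TCP at [199.378, 618.681, 231.313] pointing down, gripper open.
Joint ranges: [-3.06, 3.06], [-0.37, 2.12], [-1.25, 1.32], [0.18, 2.47], [-1.1, 4.24], [0.23, 1.98], [-2.94, 2.94]. Speed limits (rad/s): [2.57, 2.57, 3.14, 3.14, 3.14, 3.14, 3.14].

INTERFACE

Orientations are given as a rotation vector (axis times angle).
In Python, from plant import r gives the robot as it stands.
- The arm moves only by the shell command python3 -m jog 'ROWS' [FORCE]. ROWS is JSON, a list of rows, each a list of 5 numbers: the closure, from 0 (fully open) to 1 (shut), then the shift along the tool's x, y, z in cm, then the turn about the tool's z in rad. In form: [[grip, dx, dy, dz, yaw], ...]. A call has exactly 8 rows; each row is the pose to reach, as a shift and turn from the pose commanded when the call began, along the tool's axes at that moment; what a row does not reach only later rows make up. A row lasts 1/8 s, in which the tool goes at most 62.5 mm and 10.7 degrees, less where a joint would pass 70% of its speed; a pose out of reach is approached as far as the arm can. A call with a gripper value outside its range is refused whole. The fingers move at their own pace and stop on an object; FORCE is the grip in N (left out, the last holds). Time passes only in rows, so rows that repeat a pose let the fingers close, or fill a call up. It gives the time, the measured TCP pose, the force, the opening and the grip force at its end, in the units of the state.
- r.observe(): the state, without advancing time (a new reading comes with each control period).
- r.grab_frame(name): name is "side" or "top" or "wrist"; returns the picture (480x640x3 uint8, red, green, blue); there is no depth.
- r.camera_info(name): a dict with "mtx" (3x3 intrinsics, pixels), "D" ([k1, k2, p1, p2, k3] as OpenCV has them; the pictures are not rectified), "rvec" (rotation vector, rad) and "tvec" (3), from world to camera coordinates, as OpenCV has them; the wrist camera has in their place "tool_from_camera" (4x4, takes a point from camera to tool coordinates, whose origin is the TCP and whose axes are the flange's). Camera axes: x right, y down, z forward; pixel columns grow to the right and rows downward; lengths in mm; the calibration is good to about 2 mm. A picture is of the moment at which its call begins: read the wrist's pose just before it. camera_info takes no time and is no camera call.
- r.hand_in(): hands the job in; it is judged then, once.
The state is a dict: "time_s": time; "q": joint angles; "dq": joint speeds; "joint_torque": joint torques, N m; "tcp_pos": TCP position; "eef_rot": TCP orientation; "force": force on the tool from outside, world axes, zero at the start; "torque": the same for the moment, N m; "opening": finger opening in mm; "finger_force": force on a finger pad.
Only numpy, scipy, OpenCV 4.12 (cv2) and the standard library are available. Lean on these libraries where they do the work, as an engineer would, in place of code of your own. Each camera call takes 0.05 s, during which the arm holds its last target. There are 200 camera calls.

TASK

Get the bench sample mill ready to run: take the steel grinding jar out of the sloping wire rack and stand it upright on the bench, then take it again from above by its black lid knob, put it over the spindle in the mill's well and turn it until the spindle's keys drop into the slots of its foot and it sits fully home. Then push the red-tabbed locking fork over the jar's shoulder until it clicks home, and let go. Leave the bottle in the rack and the other things on the bench where they are.

Things in the scene. Friction and masses are not known exactly. Their poses are not given: they have to be found in the camera images.
- jar: Loose steel grinding jar, about 0.5 kg, 106 mm long. Origin: centre of its foot face; +z along its axis to the knob; centre of mass at z 42. Body diameter 56, z 0 to 72, flat shoulder there. Foot: blind bore diameter 25, 48 mm deep, and three radial slots 12 wide, 16 mm deep, at 0, 120, 240 deg from +x. Starts lying in one rack bay, axis rising 30 deg from level, foot towards the robot.
- jar_body (a point): On the jar's axis 54 mm from its foot: where to grip the body. To stand the jar up with little tilt, grip it slantwise in the upright plane through its axis, fingers pointing towards the foot at 45 deg to the axis (the tool then leans 15 deg the other way), the jar some 8 mm towards the fingertips so that its knob clears the palm; once it is upright the tool leans 45 deg.
- jar_knob (a point): Top centre of the jar's round black fluted knob, diameter 34 mm, 34 mm tall (jar z 72 to 106 mm), to be gripped from above once the jar stands; fingertips then stay above the shoulder at z 72.
- blue_cap_bottle: Bystander: bottle with a blue cap, diameter 58, 98 mm long, lying likewise in the rack's other bay, 115 mm from the jar's axis; origin at the centre of its foot, +z along its axis. Must stay there.
- rack: Fixed steel wire rack, two sloping bays side by side, 171 mm wide (y), 120 mm deep (x), 70 mm high. Origin: centre of its underside; +x uphill, away from the robot. Bays at y = +57.5 and -57.5 mm. A jar lies on two round wires, 16 mm to each side of its axis, its foot against a 34 mm lip; nothing stands beside it. The bench in front of the rack and to the right of that is free.
- mill: Fixed white sample mill, 160 (x) by 250 (y) by 92 mm high; flat deck at z 92. Origin: centre of its underside, +x away from the robot, +y left. A well of diameter 100 opens in the deck at y = -60 mm; the locking fork runs on the deck along y. With the jar home only its knob and 14 mm of its body stand above the deck: too little for a hand on the body.
- spindle_seat (a point): On the spindle's axis at the height where the foot of a jar that is fully home rests: mill frame (0, -60, 34) mm, 58 mm below the deck; z up. Three radial brass keys, 8 wide, 13 mm high, out to radius 26.5, stand round it 120 deg apart at an unknown angle that is not reported. The spindle is stiff to turn (0.4 N m).
- spindle_top (a point): Tip of the spindle's upright pilot, 46 mm above the seat: diameter 22, its last 10 mm tapering to 11 mm. A jar not lined up rests on the keys' tops, 13 mm too high. Turned until keys meet slots (play about 5 deg each way, at most 120 deg of turning in either direction) it falls or can be pressed lightly down those 13 mm.
- lock (a joint): Travel of the locking fork, m: 0 open, 0.083 home against its stop; it moves to the mill's -y. Starts 0 to 0.006. Sliding friction about 1 N; a spring ball detent resists with about 7 N from 0.064 to 0.072, then snaps the fork on to its stop.
- fork_tips (a point): Midway between the tips of the fork's two prongs, on their underside, 17 mm above the deck (prongs 8 mm thick, 42 mm apart inside). Open, the tips are 70 to 76 mm from the spindle axis. The prongs pass 3 mm above the shoulder of a jar that is home, on both sides of its knob; a jar that is not home blocks them.
- lock_tab (a point): Top centre of the red upright tab on the fork's block, to push or pinch: 44 (mill x) by 14 (mill y), 35 mm tall, from 25 to 60 mm above the deck. The top of the block, 25 mm above the deck, reaches 18 mm beyond the tab on both y sides.
- timer: Bystander: small lab timer, 66 x 62 x 20 mm, lying flat; origin under its centre.
- tape: Bystander: roll of cream tape, diameter 84 mm, 19 mm high, lying flat; origin under its centre.
- tube_rack_blue: Bystander: blue microtube rack, 62 x 105 x 34 mm, behind the wire rack; origin under its centre.

How it is judged (in metres and radians):
On the way, in this order (a step that is already met when the one before it is completed fails the run):
1. the jar stands upright on the bench and has been let go (height (world z) of jar below 0.012 m and angle between jar's own z axis and vertical below 0.08 rad and linear speed of jar below 0.03 m/s and contact force between the fingers and jar below 0.3 N), for 0.2 s.
2. the jar sits on the spindle with the keys in its slots, fully home, while the fork is still open (z of jar in the frame of spindle_seat between -0.004 and 0.003 m and horizontal distance between jar and spindle_seat below 0.004 m and value of joint lock below 0.03 m), for 0.2 s.
At the end, for the whole second after the job is handed in: The jar is upright on the spindle, its foot within 3 mm of the seat's height and 4 mm of the spindle axis (keys in the slots), the locking fork is past its detent (travel over 80 of 83 mm), and the jar is at rest (z of jar in the frame of spindle_seat between -0.004 and 0.003 m and horizontal distance between jar and spindle_seat below 0.004 m and angle between jar's own z axis and vertical below 0.06 rad and value of joint lock above 0.08 m and linear speed of jar below 0.02 m/s); the robot touches nothing.
It fails at once if the bottle in the rack is shifted by more than 30 mm (distance of blue_cap_bottle from where it was at the start of the episode above 0.03 m).
It fails at once if the timer, the tape or the blue microtube rack is shifted by more than 30 mm (distance of any of timer, tape, tube_rack_blue from where it was at the start of the episode above 0.03 m).
It also fails if it takes over 72 s, if anything falls off the work surface, if the arm or the gripper's body presses on something with over 40 N, if the wrist force passes 120 N, or if a joint passes its speed limit or range.

## Working session

There is one attempt and no reset: what is moved stays moved. The work goes in short steps, Python scripts to look and compute and a shell command to move; the robot and the scene stay as the last step left them, time stands still between calls to the robot, and variables do not carry over. Pictures are saved under pics/ and viewed, at most 10 in all, crops included, and the job is handed in when it is done.

```bash
ls; mkdir -p pics; python3 - <<'E'
from plant import r
import cv2,numpy as np
a=r.grab_frame("side");b=r.grab_frame("top")
cv2.imwrite("pics/side0.png",a[:,:,::-1]);cv2.imwrite("pics/top0.png",b[:,:,::-1])
s=r.observe();print(s)
for n in("side","top","wrist"):print(n,r.camera_info(n))
E
```

```text
pics
{'time_s': 0.1, 'q': array([-1.32480602,  0.62927216,  0.03845119,  1.51825693, -0.02700371,
        0.99631116, -0.01999376]), 'dq': array([-0.00124747, -0.00097048,  0.00072919, -0.00339135, -0.00056964,
       -0.00027231,  0.00017789]), 'joint_torque': array([ 3.72997398e-03, -5.64534152e+01,  1.23113751e+00, -1.93973351e+01,
        1.14017291e-02,  5.45488321e-03, -2.08079331e-05]), 'tcp_pos': array([199.19760923, 618.13638014, 230.47270486]), 'eef_rot': array([-4.87739860e-01, -3.10324634e+00,  2.68798148e-03]), 'force': array([ 0.66482016, -0.60777943, -0.1588016 ]), 'torque': array([-0.02275761, -0.00973511,  0.01643059]), 'finger_force': 0.0, 'opening': 85.32266008517941}
side {'mtx': array([[603.96048914,   0.        , 315.96700945],
       [  0.        , 603.96048914, 245.09801882],
       [  0.        ,   0.        ,   1.        ]]), 'D': array([-0.09412533,  0.        ,  0.        ,  0.        ,  0.        ]), 'rvec': array([ 1.99409491, -0.32254889,  0.21877036]), 'tvec': array([-499.96875829,  144.07057422, 1545.79982245])}
top {'mtx': array([[618.65957971,   0. 
[... 229 characters left out ...]
 -2.11735457,  0.17097087]), 'tvec': array([ -42.23820419,  560.2769201 , 1636.0353108 ])}
wrist {'mtx': array([[348.59577281,   0.        , 318.70214181],
       [  0.        , 348.59577281, 244.17668154],
       [  0.        ,   0.        ,   1.        ]]), 'D': array([-0.02197644,  0.        ,  0.        ,  0.        ,  0.        ]), 'tool_from_camera': array([[ 1.09992501e-04, -9.63635820e-01, -2.67219000e-01,
         6.92836158e+01],
       [ 9.99998594e-01, -3.41219640e-04,  1.64211307e-03,
        -7.12093706e-01],
       [-1.67357935e-03, -2.67218805e-01,  9.63634427e-01,
        -1.42053288e+02],
       [ 0.00000000e+00,  0.00000000e+00,  0.00000000e+00,
         1.00000000e+00]])}
```

View pics/side0.png

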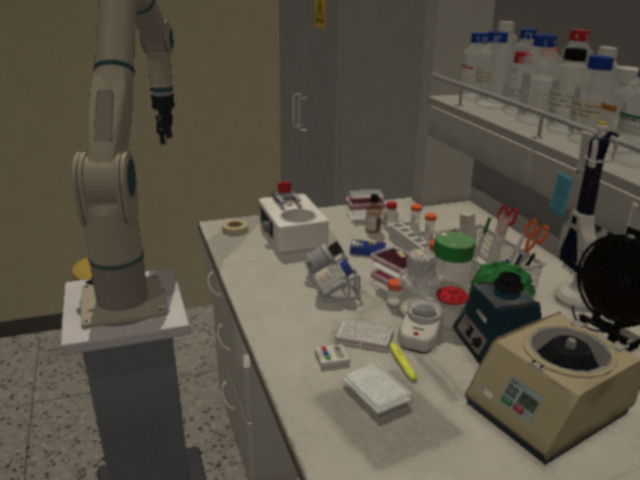

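View pics/top0.png

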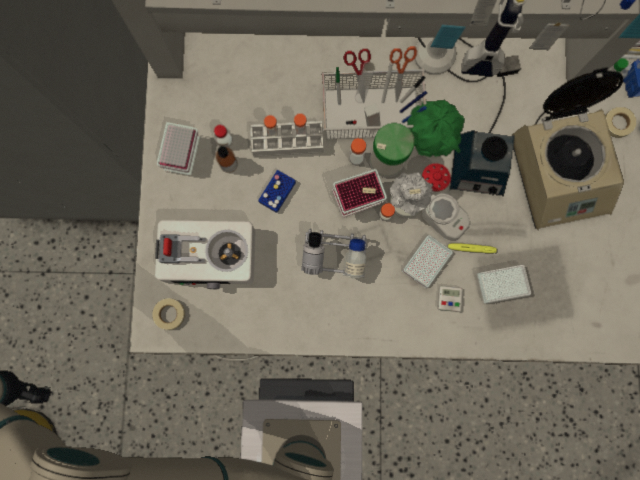

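The side view shows the jar with its black knob at about (325,255), the bottle with its blue cap at (345,268), and the mill at (293,220). In the top view the jar runs from foot (313,270) to knob (315,240). The mill is centred at (204,251), with the well at (228,251) and the red tab at (167,247).

```bash
python3 - <<'E'
import cv2,numpy as np
t=cv2.imread("pics/top0.png");s=cv2.imread("pics/side0.png")
def c(im,x,y,w,h,k):return cv2.resize(im[y:y+h,x:x+w],None,fx=k,fy=k,interpolation=cv2.INTER_CUBIC)
o=np.zeros((600,800,3),np.uint8)
o[:300,:400]=c(t,290,220,100,75,4)   # jar
o[:300,400:]=c(t,150,210,114,85,3.5)[:300,:400] if 0 else c(t,155,213,100,75,4)
o[300:,:400]=c(s,290,230,100,75,4)
o[300:,400:]=c(s,240,175,100,75,4)
cv2.imwrite("pics/m0.png",o)
E
```

```text
(no output)
```

View pics/m0.png

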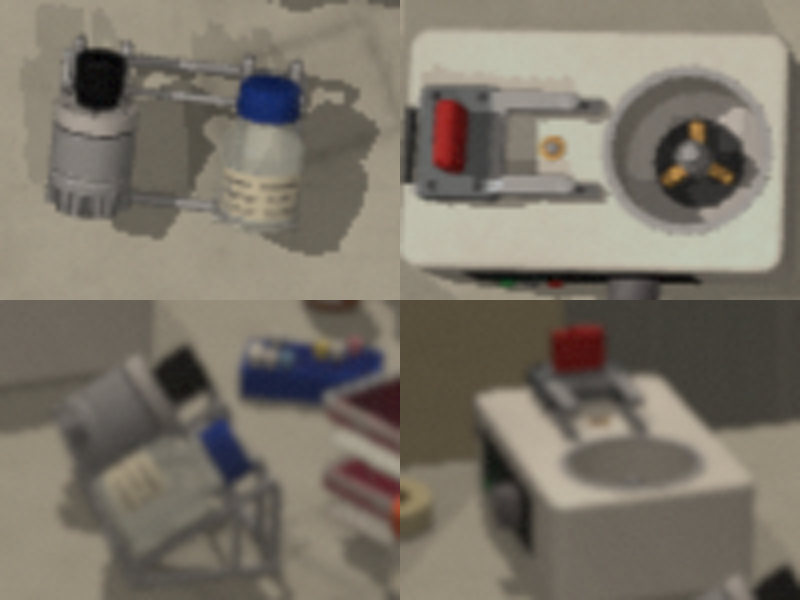

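The crop shows the jar's knob centred at top (315,239.5) and side (335,249). Its foot is at about top (312,271) and side (307,342-ish). The well rim's centre is at top (226.8,250.5) and side (298.3,215.5). The three keys show at crop (697,130), (670,177) and (722,176).

```bash
cat > h.py <<'E'
import cv2,numpy as np
from plant import r
from scipy.spatial.transform import Rotation as R
def cam(n,s=None):
    i=r.camera_info(n)
    if n=="wrist":
        s=s or r.observe();T=np.eye(4);T[:3,:3]=R.from_rotvec(s["eef_rot"]).as_matrix();T[:3,3]=s["tcp_pos"]
        M=np.linalg.inv(T@i["tool_from_camera"])
    else:
        M=np.eye(4);M[:3,:3]=cv2.Rodrigues(i["rvec"])[0];M[:3,3]=i["tvec"]
    return i["mtx"],i["D"],M
def ray(c,p):
    K,D,M=c;u=cv2.undistortPoints(np.array([[p]],float),K,D)[0,0];d=M[:3,:3].T@[u[0],u[1],1]
    return -M[:3,:3].T@M[:3,3],d/np.linalg.norm(d)
def tri(*cp):
    A=np.zeros((3,3));b=np.zeros(3)
    for c,p in cp:
        o,d=ray(c,p);P=np.eye(3)-np.outer(d,d);A+=P;b+=P@o
    x=np.linalg.solve(A,b);return x,[np.linalg.norm((np.eye(3)-np.outer(ray(c,p)[1],ray(c,p)[1]))@(x-ray(c,p)[0])) for c,p in cp]
def atz(c,p,z):
    o,d=ray(c,p);return o+d*(z-o[2])/d[2]
def proj(c,X):
    K,D,M=c;return cv2.projectPoints(np.array(X,float).reshape(-1,1,3),cv2.Rodrigues(M[:3,:3])[0],M[:3,3],K,D)[0][:,0]
E
python3 - <<'E'
from h import *
np.set_printoptions(precision=1,suppress=True)
t=cam("top");s=cam("side")
print("cams",ray(t,(320,240))[0],ray(s,(320,240))[0])
T=lambda x,y,ox,oy:(ox+x/4,oy+y/4)
print("knob",tri((t,(315,239.5)),(s,(335,248.8))))
print("well",tri((t,(226.8,250.5)),(s,(298.3,215.5))))
print("tab",tri((t,T(46,135,155,213)),(s,(284.5,183.3))))
print("wellz92",atz(t,(226.8,250.5),92))
for p in((693-400,152),(697-400,130),(670-400,177),(722-400,176)):print(atz(t,T(*p,155,213),80 if p[0]==293 else 47))
for p in((10,30),(390,30),(385,270),(8,265)):print("deck",atz(t,T(*p,155,213),92))
# fork prong tips
for p in((605-400,107),(605-400,193)):print("tips",atz(t,T(*p,155,213),112))
for p in((88,200),(90,150),(97,110),(101,78)):print("jar ray",atz(t,T(*p,290,220),60))
E
```

```text
cams [ 295.   -32.6 1704.2] [   36.1 -1422.4   797.2]
knob (array([573.7, -26.8,  78.7]), [np.float64(0.46293126942521035), np.float64(0.4629312694251103)])
well (array([538.8, 204.6,  90. ]), [np.float64(0.7466074396621296), np.float64(0.7466074396622333)])
tab (array([537.3, 349.5, 144.9]), [np.float64(0.8672709056005662), np.float64(0.8672709056006007)])
wellz92 [537.8 204.5  92. ]
[538.4 202.4  80. ]
[558.4 205.1  47. ]
[525.9 221.9  47. ]
[527.3 186.9  47. ]
deck [614.3 390.2  92. ]
deck [619.7 139.9  92. ]
deck [459.8 137.3  92. ]
deck [458.5 382.1  92. ]
tips [562.  256.1 112. ]
tips [505.6 253.3 112. ]
jar ray [494.5 -20.5  60. ]
jar ray [528.3 -21.2  60. ]
jar ray [555.5 -25.3  60. ]
jar ray [577.4 -27.6  60. ]
```

```bash
cat > go.py <<'E'
# prints the shift in tool axes (cm) and yaw from here to world x y z and tool-x heading (deg)
import sys
from h import *
s=r.observe();M=R.from_rotvec(s["eef_rot"]).as_matrix()
a=[float(v) for v in sys.argv[1:]];d=M.T@(np.array(a[:3])-s["tcp_pos"])/10
h=np.degrees(np.arctan2(M[1,0],M[0,0]));y=((h-a[3]+180)%360-180) if len(a)>3 else 0
print("t %.2f"%s["time_s"],"tcp",s["tcp_pos"].round(1),"head %.1f tilt %.2f"%(h,np.degrees(np.arccos(-M[2,2]))),"F",s["force"].round(1),"open %.1f"%s["opening"],"-> d",d.round(2),"yaw %.3f"%np.radians(y),"q7 %.2f"%s["q"][6])
E
python3 -m jog '[[0,-52.2,-51.1,-2,-0.23],[0,-52.2,-51.1,-2,-0.23],[0,-52.2,-51.1,-2,-0.23],[0,-52.2,-51.1,-2,-0.23],[0,-52.2,-51.1,-2,-0.23],[0,-52.2,-51.1,-2,-0.23],[0,-52.2,-51.1,-2,-0.23],[0,-52.2,-51.1,-2,-0.23]]' 25; python3 go.py 540 -27 250 175.4
```

```text
time_s: 1.1
tcp_pos: [432.6, 174.5, 245.0]
eef_rot: [0.128, 3.139, 0.0]
force: [0.7, -0.2, 0.5]
opening: 85.5
finger_force: 0.0
t 1.10 tcp [432.6 174.5 245. ] head 175.3 tilt 0.01 F [ 0.7 -0.2  0.5] open 85.5 -> d [-12.34 -19.21  -0.5 ] yaw -0.001 q7 1.06
```

```bash
python3 -m jog '[[0,-6,-10,-0.5,0],[0,-9,-15,-0.5,0],[0,-10.5,-18,-0.5,0],[0,-11.3,-19.2,-0.5,0],[0,-11.3,-19.2,-0.5,0],[0,-11.3,-19.2,-0.5,0],[0,-11.3,-19.2,-0.5,0],[0,-11.3,-19.2,-0.5,0]]' ; python3 - <<'E'
from h import *
s=r.observe();np.save("s1.npy",s,allow_pickle=True)
cv2.imwrite("pics/w1.png",r.grab_frame("wrist")[:,:,::-1]);print(s["tcp_pos"],s["q"].round(2))
E
```

```text
time_s: 2.1
tcp_pos: [528.7, -23.0, 250.1]
eef_rot: [-0.125, -3.139, -0.001]
force: [-0.1, -0.2, 0.8]
opening: 85.2
finger_force: 0.0
[528.71948895 -23.02689839 250.05230957] [-0.06  0.43  0.07  1.83 -0.04  0.88  1.52]
```

View pics/w1.png

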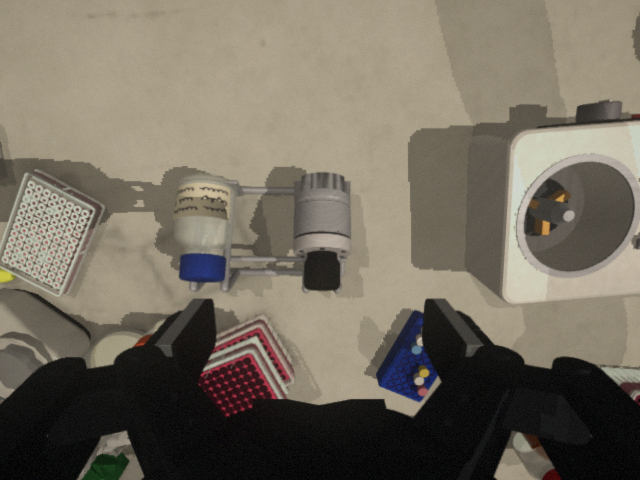

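The wrist view shows the jar's foot at (322,178), the body edges at x 296-350 and the knob at x 304-342, y 250-291. The jar axis lines up with tool x. Both the bottle and the jar are clear of the fingers.

```bash
python3 - <<'E'
from h import *
from scipy.optimize import least_squares
np.set_printoptions(precision=1,suppress=True)
s=np.load("s1.npy",allow_pickle=True).item();w=cam("wrist",s);t=cam("top");sd=cam("side")
print(tri((w,(323,270)),(t,(315,239.5)),(sd,(335,248.8))))
# model fit: silhouettes' bounding boxes, of knob (z72-106,r17) and body
a=np.linspace(0,2*np.pi,60)
def cyl(p,rad,z0,z1,pitch=np.pi/6):
    x,y,z,yaw=p;ax=np.array([np.cos(pitch)*np.cos(yaw),np.cos(pitch)*np.sin(yaw),np.sin(pitch)])
    u=np.array([-np.sin(yaw),np.cos(yaw),0]);v=np.cross(ax,u)
    c=rad*(np.cos(a)[:,None]*u+np.sin(a)[:,None]*v)
    return np.vstack([np.array([x,y,z])+ax*k+c for k in(z0,z1)])
def bb(c,X):q=proj(c,X);return q[:,0].min(),q[:,0].max(),q[:,1].min(),q[:,1].max()
def f(p):
    o=[]
    k=cyl(p,17,72,106);b=cyl(p,28,0,72)
    B=bb(w,k);o+=[B[0]-304,B[1]-342,B[3]-291]
    B=bb(w,b);o+=[B[0]-295,B[1]-351,B[2]-172]
    B=bb(t,k);o+=[2*(B[0]-308.5),2*(B[1]-321.5),2*(B[2]-231.7)]
    B=bb(t,b);o+=[2*(B[0]-302),2*(B[1]-323.5),2*(B[3]-274.3)]
    B=bb(sd,k);o+=[2*(B[1]-343),2*(B[2]-316)*0]
    B=bb(sd,b);o+=[2*(B[0]-304.3)]
    return o
q=least_squares(f,[500,-24,34,-.05],x_scale=[10,10,10,.1]);p=q.x;print(p,np.array(f(p)))
ax=np.array([.866*np.cos(p[3]),.866*np.sin(p[3]),.5])
for k in(0,89,95,106):print(k,p[:3]+k*ax)
# spindle from wrist
print("well",tri((w,(576.5,215)),(t,(226.8,250.5)),(sd,(298.3,215.5))),"tip",tri((w,(568,216)),(t,(228.25,251))))
E
```

```text
(array([573.8, -24.5,  77.2]), [np.float64(2.6333151212478896), np.float64(2.4968332604555408), np.float64(0.4675842270892165)])
[498.1 -18.9  27.9  -0.1] [ 0.2 -2.1 -0.6 -2.1 -1.1  2.  -3.1 -2.  -0.6 -1.5  0.3 -0.1  1.3 -0.
 -3.6]
0 [498.1 -18.9  27.9]
89 [575.  -23.4  72.4]
95 [580.2 -23.7  75.4]
106 [589.7 -24.3  80.9]
well (array([537.4, 205.3,  90.4]), [np.float64(3.229721896894233), np.float64(0.8894560076590184), np.float64(2.3847437423304902)]) tip (array([536.5, 201.4,  87.4]), [np.float64(0.8094563628928226), np.float64(0.8094563628929166)])
```

```bash
python3 go.py 577 -24 60 176.5
```

```text
t 2.15 tcp [528.8 -23.3 250.1] head 175.4 tilt 0.01 F [ 0.1 -0.8 -0.6] open 85.6 -> d [-4.81  0.31 19.01] yaw -0.019 q7 1.52
```

```bash
python3 -m jog '[[0,-3,0.2,4,-0.02],[0,-4.8,0.3,9,-0.02],[0,-4.8,0.3,13,-0.02],[0,-4.8,0.3,16,-0.02],[0,-4.8,0.3,18,-0.02],[0,-4.8,0.3,19,-0.02],[0,-4.8,0.3,19,-0.02],[0,-4.8,0.3,19,-0.02]]' 25; python3 - <<'E'
from h import *
cv2.imwrite("pics/w2.png",r.grab_frame("wrist")[:,:,::-1])
E
python3 go.py 577 -24 60 176.5
```

```text
time_s: 3.15
tcp_pos: [577.8, -25.1, 60.9]
eef_rot: [0.097, 3.138, 0.0]
force: [0.4, 0.2, -0.2]
opening: 85.5
finger_force: 0.0
t 3.20 tcp [577.8 -25.2  61. ] head 176.5 tilt 0.11 F [0.3 0.8 0.8] open 85.0 -> d [0.09 0.11 0.1 ] yaw -0.001 q7 1.55
```

View pics/w2.png

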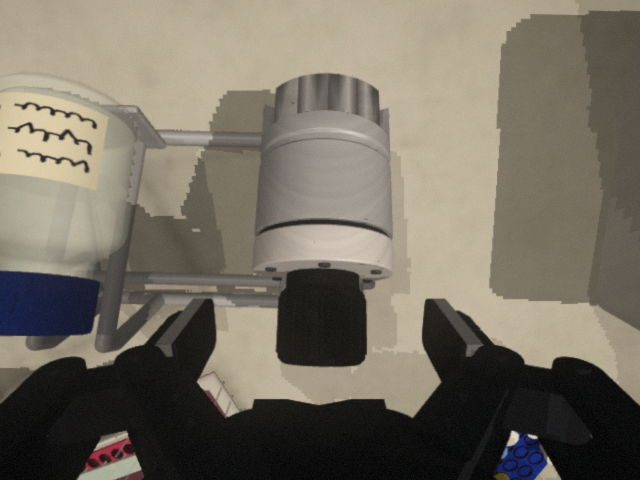

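The knob (x 277-367, y 270-367) sits centred between the fingertips (x 215 and 424). I'll close now.

```bash
python3 -m jog '[[1,0,0,0,0],[1,0,0,0,0],[1,0,0,0,0],[1,0,0,0,0],[1,0,0,0,0],[1,0,0,-0.5,0],[1,0.2,0,-1,0],[1,0.3,0,-1.5,0]]' 25; python3 go.py 577 -24 60 176.5
```

```text
time_s: 4.2
tcp_pos: [573.6, -25.6, 75.0]
eef_rot: [-0.098, -3.139, 0.001]
force: [-0.5, 0.2, -3.8]
opening: 33.6
finger_force: 25.3
t 4.20 tcp [573.6 -25.6  75. ] head 176.4 tilt 0.05 F [-0.5  0.2 -3.8] open 33.6 -> d [-0.33  0.18  1.5 ] yaw -0.001 q7 1.55
```

```bash
python3 -m jog '[[1,0.3,0,-1.5,0],[1,0.8,0,-3,0],[1,1.3,0,-4.5,0],[1,2,0,-6,0],[1,2,0,-8,0],[1,2,0,-10,0],[1,2,0,-12,0],[1,2,0,-12,0]]' 25; python3 - <<'E'
from h import *
a=r.grab_frame("wrist");b=r.grab_frame("side")
o=np.hstack([cv2.resize(a,(400,300)),cv2.resize(b[180:330,230:430],(400,300))])
cv2.imwrite("pics/w3.png",o[:,:,::-1])
E
python3 go.py 440 -24 150 176.5
```

```text
time_s: 5.2
tcp_pos: [554.9, -23.8, 196.9]
eef_rot: [0.097, 3.136, 0.0]
force: [0.5, -0.0, -4.8]
opening: 33.1
finger_force: 25.6
t 5.30 tcp [553.5 -23.7 194.9] head 176.5 tilt 0.03 F [ 0.7  0.1 -4.9] open 33.7 -> d [11.32 -0.73  4.5 ] yaw -0.001 q7 1.54
```

View pics/w3.png

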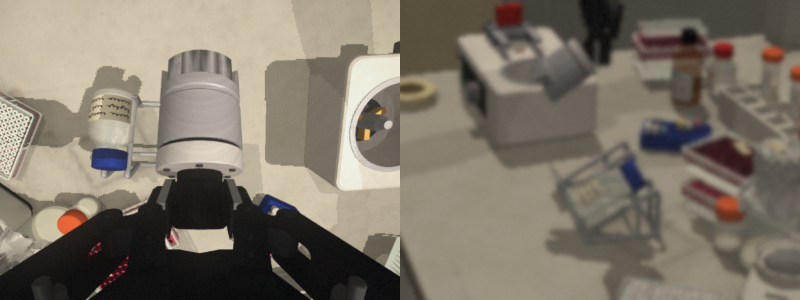

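The jar was lifted cleanly but the knob grip held it at its slope, with the foot toward the robot. The tool can't tilt, so the jar has to pivot in the pads. I'll lower the grip force and use vertical jerks while turning the foot towards +y. The mill's side wall is the fallback for pushing the foot under.

```bash
python3 -m jog '[[1,1.5,1,-4,0.18],[1,3,2,2,0.36],[1,4.5,3,-4,0.54],[1,6,4,2,0.72],[1,6.5,4,-4,0.9],[1,6.5,4,2,1.08],[1,6.5,4,-4,1.26],[1,6.5,4,2,1.44]]' 20; python3 - <<'E'
from h import *
a=r.grab_frame("wrist");b=r.grab_frame("side")
o=np.hstack([cv2.resize(a,(400,300)),cv2.resize(b[180:330,230:430],(400,300))])
cv2.imwrite("pics/w4.png",o[:,:,::-1])
E
python3 go.py 480 20 150 90
```

```text
time_s: 6.3
tcp_pos: [497.9, 20.4, 179.0]
eef_rot: [2.143, 2.284, 0.016]
force: [2.9, 1.5, -6.0]
opening: 32.9
finger_force: 23.2
t 6.40 tcp [487.   20.6 170.1] head 93.9 tilt 0.70 F [-2.7  0.5 -4.2] open 33.1 -> d [-0.01 -0.68  2.02] yaw 0.068 q7 0.34
```

View pics/w4.png

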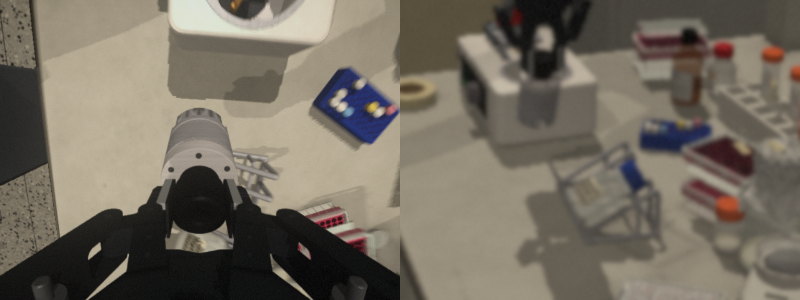

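The jar pivoted a long way. The wrist view shows it much nearer upright, with its foot's far edge at about row 171 of the full picture.

```bash
python3 - <<'E'
from h import *
i=r.camera_info("wrist");M=np.linalg.inv(i["tool_from_camera"]);c=(i["mtx"],i["D"],M)
a=np.linspace(0,2*np.pi,90)
for th in range(0,61,10):
    t=np.radians(th);ax=np.array([np.sin(t),0,np.cos(t)]);u=np.array([0,1,0]);v=np.cross(ax,u)
    o=[]
    for k,rad in((93,28),(21,28),(-13,17)):
        q=proj(c,np.array([0,0,-15])+k*ax+rad*(np.cos(a)[:,None]*u+np.sin(a)[:,None]*v));o+=[q[:,1].min().round(),q[:,1].max().round()]
    print(th,"foot rows",o[:2],"shoulder",o[2:4],"knobtop",o[4:])
E
```

```text
0 foot rows [np.float64(212.0), np.float64(294.0)] shoulder [np.float64(241.0), np.float64(353.0)] knobtop [np.float64(296.0), np.float64(379.0)]
10 foot rows [np.float64(189.0), np.float64(269.0)] shoulder [np.float64(237.0), np.float64(341.0)] knobtop [np.float64(306.0), np.float64(378.0)]
20 foot rows [np.float64(165.0), np.float64(245.0)] shoulder [np.float64(235.0), np.float64(328.0)] knobtop [np.float64(317.0), np.float64(375.0)]
30 foot rows [np.float64(142.0), np.float64(221.0)] shoulder [np.float64(236.0), np.float64(316.0)] knobtop [np.float64(328.0), np.float64(372.0)]
40 foot rows [np.float64(119.0), np.float64(197.0)] shoulder [np.float64(239.0), np.float64(304.0)] knobtop [np.float64(339.0), np.float64(367.0)]
50 foot rows [np.float64(98.0), np.float64(173.0)] shoulder [np.float64(246.0), np.float64(292.0)] knobtop [np.float64(349.0), np.float64(360.0)]
60 foot rows [np.float64(78.0), np.float64(150.0)] shoulder [np.float64(256.0), np.float64(281.0)] knobtop [np.float64(353.0), np.float64(359.0)]
```

Tilt is now about 18°. I'll jerk a bit more while moving over the free bench in front.

```bash
python3 -m jog '[[1,0,-1.2,-4,0.07],[1,0,-2.4,2,0.07],[1,0,-3.6,-4,0.07],[1,0,-3.6,2,0.07],[1,0,-3.6,-4,0.07],[1,0,-3.6,2,0.07],[1,0,-3.6,2,0.07],[1,0,-3.6,2,0.07]]' 20; python3 - <<'E'
from h import *
a=r.grab_frame("wrist")
cv2.imwrite("pics/w5.png",a[100:420,160:480,::-1])
E
python3 go.py 450 20 95 90
```

```text
time_s: 7.4
tcp_pos: [455.9, 17.4, 155.8]
eef_rot: [-2.222, -2.221, -0.0]
force: [0.0, 0.6, -4.0]
opening: 33.1
finger_force: 23.2
t 7.45 tcp [456.5  17.4 156.2] head 90.0 tilt 0.10 F [-0.5 -0.1 -4. ] open 33.5 -> d [ 0.25 -0.66  6.12] yaw -0.001 q7 0.35
```

View pics/w5.png

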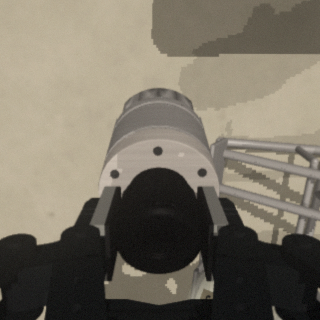

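Tilt is now about 10° (foot edge at row 188), so pressing the foot on the bench will right it.

```bash
python3 -m jog '[[1,0.3,0,3,0],[1,0.3,0,5,0],[1,0.3,0,6.5,0],[1,0.3,0,7,0],[1,0.3,0,7.3,0],[1,0.3,0,7.5,0],[1,0.3,0,7.7,0],[1,0.3,0,7.8,0]]' 20; python3 go.py 450 20 76 90
```

```text
time_s: 8.45
tcp_pos: [457.9, 21.5, 80.2]
eef_rot: [2.221, 2.219, 0.009]
force: [-4.8, 2.4, 40.0]
opening: 33.3
finger_force: 28.6
t 8.45 tcp [457.9  21.5  80.2] head 89.9 tilt 0.35 F [-4.8  2.4 40. ] open 33.3 -> d [-0.15 -0.8   0.42] yaw -0.001 q7 0.45
```

```bash
python3 -m jog '[[1,0,0,-0.3,0],[1,0,0,-0.3,0],[0,0,0,-0.3,0],[0,0,0,-0.3,0],[0,0,0,-0.3,0],[0,0,0,-0.3,0],[0,0,0,-0.3,0],[0,0,0,-0.3,0]]' 20; python3 - <<'E'
from h import *
a=r.grab_frame("wrist");b=r.grab_frame("side")
o=np.hstack([cv2.resize(a,(400,300)),cv2.resize(b[180:330,230:430],(400,300))])
cv2.imwrite("pics/w6.png",o[:,:,::-1]);cv2.imwrite("pics/w6f.png",a[:,:,::-1])
E
python3 go.py 450 20 76 90
```

```text
time_s: 9.45
tcp_pos: [455.8, 20.7, 79.9]
eef_rot: [-2.222, -2.22, 0.0]
force: [1.6, 0.2, -0.4]
opening: 85.5
finger_force: 0.0
t 9.55 tcp [455.8  20.7  80. ] head 89.9 tilt 0.00 F [-0.3  0.9  0.7] open 85.5 -> d [-0.07 -0.58  0.4 ] yaw -0.001 q7 0.44
```

View pics/w6.png

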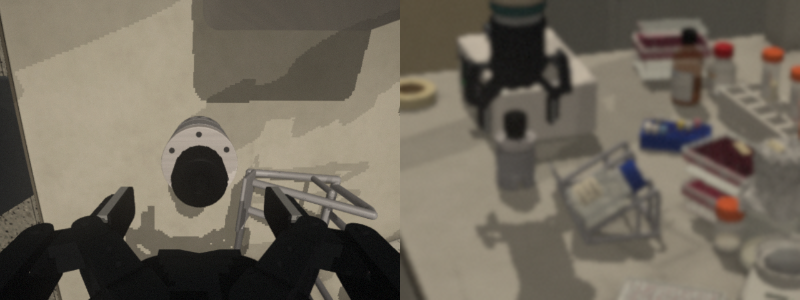

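The jar stands upright on the bench: in the full-size picture the knob top is centred near (319,288) and the bolts are evenly placed. The hand is open and clear. Next I'll centre over the knob.

```bash
python3 - <<'E'
from h import *
np.set_printoptions(precision=1,suppress=True)
w=cam("wrist");s=r.observe();a=cv2.imread("pics/w6f.png",0)
m=(a<45).astype(np.uint8);m[345:]=0
n,l,st,c=cv2.connectedComponentsWithStats(m[200:345,250:390])
for i in range(1,n):
  if st[i,4]>500:print(st[i],c[i])
for p in((319,288),(319,282)):print(atz(w,p,106),s["tcp_pos"])
X=np.array([s["tcp_pos"][0],s["tcp_pos"][1],0]);th=np.linspace(0,6.283,60)
for z,rad in((106,17),(72,28),(0,28)):
  q=proj(w,X+np.c_[rad*np.cos(th),rad*np.sin(th),0*th+z]);print("if centred",z,q.min(0),q.max(0))
E
python3 go.py 538 203.5 80 90
```

```text
[  24   33   90   99 6808] [68.7 82.9]
[454.2  39.9 106. ] [455.8  20.7  80. ]
[454.2  42.2 106. ] [455.8  20.7  80. ]
if centred 106 [277.8 293.7] [368.9 375.1]
if centred 72 [262.3 240.1] [382.3 350.9]
if centred 0 [279.1 211.7] [363.3 292.3]
t 9.55 tcp [455.8  20.7  80. ] head 89.9 tilt 0.00 F [-0.3  0.9  0.7] open 85.5 -> d [18.29  8.2  -0.  ] yaw -0.001 q7 0.44
```

```bash
python3 -m jog '[[0,1,-0.15,0,0],[0,1.8,-0.15,0.1,0],[0,1.8,-0.15,0.1,0],[1,1.8,-0.15,0.1,0],[1,1.8,-0.15,0.1,0],[1,1.8,-0.15,0.1,0],[1,1.8,-0.15,0.1,0],[1,1.8,-0.15,0.1,0]]' 60; python3 go.py 538 203.5 200 90;  python3 - <<'E'
from h import *
cv2.imwrite("pics/w7.png",r.grab_frame("wrist")[100:420,160:480,::-1])
E
```

```text
time_s: 10.55
tcp_pos: [454.8, 38.5, 79.2]
eef_rot: [2.222, 2.22, 0.001]
force: [0.9, 0.4, 4.3]
opening: 32.3
finger_force: 59.3
t 10.55 tcp [454.8  38.5  79.2] head 89.9 tilt 0.05 F [0.9 0.4 4.3] open 32.3 -> d [ 16.51   8.31 -12.07] yaw -0.001 q7 0.41
```

View pics/w7.png

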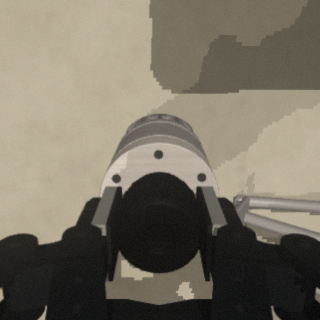

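The jar is upright in the grip: the foot edge is at full-picture row 213, against 212 predicted for zero tilt. I'll lift and carry it over the well. All 10 picture views are used, so from here I go by numbers.

```bash
python3 -m jog '[[1,0,0,-3,0],[1,0,0,-7,0],[1,1,0.5,-10.5,0],[1,5,2.5,-12,0],[1,9.5,4.8,-12,0],[1,13.5,6.8,-12,0],[1,15.8,8,-12,0],[1,16.5,8.3,-12,0]]' 60;  python3 -m jog '[[1,0,0,0,0],[1,0,0,0,0],[1,0,0,0,0],[1,0,0,0,0],[1,0,0,0,0],[1,0,0,0,0],[1,0,0,0,0],[1,0,0,0,0]]' >/dev/null; python3 go.py 537.5 204 150 90
```

```text
time_s: 11.6
tcp_pos: [536.6, 205.2, 197.6]
eef_rot: [-2.219, -2.222, 0.003]
force: [-1.1, -1.7, -3.9]
opening: 32.6
finger_force: 61.2
t 12.60 tcp [537.5 203.6 199. ] head 89.9 tilt 0.00 F [-0.2 -0.4 -4.5] open 32.1 -> d [0.04 0.   4.9 ] yaw -0.001 q7 -0.02
```

```bash
python3 -m jog '[[1,0,0,2,0],[1,0,0,3.2,0],[1,0,0,3.7,0],[1,0,0,4.2,0],[1,0,0,4.7,0],[1,0,0,5.1,0],[1,0,0,5.5,0],[1,0,0,5.5,0]]' 60; python3 go.py 537.5 204 126 90; python3 -c "
from h import *
print(r.observe()['torque'].round(2))"
```

```text
time_s: 13.6
tcp_pos: [537.6, 204.6, 143.7]
eef_rot: [-2.222, -2.22, -0.002]
force: [1.1, 4.1, -6.1]
opening: 32.5
finger_force: 61.1
t 13.60 tcp [537.6 204.6 143.7] head 90.0 tilt 0.07 F [ 1.1  4.1 -6.1] open 32.5 -> d [-0.07 -0.01  1.77] yaw -0.000 q7 0.03
[ 1.04 -0.2  -0.01]
```

The pilot is in the bore, with a small +y side force, so I'll ease 1-2 mm that way and go down to the keys.

```bash
python3 -m jog '[[1,0.15,0.05,0,0],[1,0.15,0.05,0.4,0],[1,0.15,0.05,0.8,0],[1,0.15,0.05,1.2,0],[1,0.15,0.05,1.5,0],[1,0.15,0.05,1.8,0],[1,0.15,0.05,2.0,0],[1,0.15,0.05,2.1,0]]' 60; python3 go.py 537.5 204 113 90; python3 -c "
from h import *
print(r.observe()['torque'].round(2))"
```

```text
time_s: 14.6
tcp_pos: [538.7, 206.0, 125.9]
eef_rot: [-2.221, -2.219, -0.005]
force: [-5.5, 2.8, 25.0]
opening: 32.0
finger_force: 64.2
t 14.60 tcp [538.7 206.  125.9] head 90.0 tilt 0.19 F [-5.5  2.8 25. ] open 32.0 -> d [-0.21 -0.12  1.29] yaw -0.001 q7 0.04
[ 0.74  1.9  -0.05]
```

Resting on the key tops (TCP 125.9 against about 113 for home). I'll turn under light pressure.

```bash
python3 -m jog '[[1,0,-0.05,-0.1,0.1],[1,0,-0.05,-0.1,0.2],[1,0,-0.05,-0.1,0.3],[1,0,-0.05,-0.1,0.4],[1,0,-0.05,-0.1,0.5],[1,0,-0.05,-0.1,0.6],[1,0,-0.05,-0.1,0.7],[1,0,-0.05,-0.1,0.8]]' 60; python3 go.py 537.5 204 113 90; python3 -c "
from h import *
print(r.observe()['torque'].round(2))"
```

```text
time_s: 15.6
tcp_pos: [537.5, 206.7, 124.2]
eef_rot: [-2.911, -1.178, -0.001]
force: [-0.9, 4.7, -1.7]
opening: 32.3
finger_force: 61.4
t 15.60 tcp [537.5 206.7 124.2] head 44.1 tilt 0.11 F [-0.9  4.7 -1.7] open 32.3 -> d [-0.19  0.2   1.12] yaw -0.802 q7 -0.57
[ 1.42 -0.03  0.43]
```

The keys are caught: z dropped 1.7 mm and torque is 0.43 N·m, the spindle's friction. I'll ease back the turn and press down.

```bash
python3 -m jog '[[1,0.07,-0.07,0.2,-0.03],[1,0.07,-0.07,0.4,-0.06],[1,0.07,-0.07,0.6,-0.06],[1,0.07,-0.07,0.8,-0.06],[1,0.07,-0.07,1.0,-0.06],[1,0.07,-0.07,1.2,-0.06],[1,0.07,-0.07,1.3,-0.06],[1,0.07,-0.07,1.3,-0.06]]' 60; python3 go.py 537.5 204 113 90; python3 -c "
from h import *
print(r.observe()['torque'].round(2))"
```

```text
time_s: 16.6
tcp_pos: [538.7, 206.7, 113.1]
eef_rot: [-2.874, -1.265, -0.005]
force: [-0.4, 4.9, 13.5]
opening: 31.9
finger_force: 63.2
t 16.60 tcp [538.7 206.7 113.1] head 47.5 tilt 0.20 F [-0.4  4.9 13.5] open 31.9 -> d [-0.28  0.1   0.01] yaw -0.741 q7 -0.51
[1.35 0.58 0.03]
```

Home: TCP is at 113.1 and the vertical contact force is firm. I'll release and rise.

```bash
python3 -m jog '[[1,0,0,-0.3,0],[1,0,0,-0.4,0],[0,0,0,-0.4,0],[0,0,0,-0.4,0],[0,0,0,-0.4,0],[0,0,0,-2.5,0],[0,0,0,-6,0],[0,0,0,-9,0]]' 60; python3 go.py 538 388 195 90
```

```text
time_s: 17.6
tcp_pos: [537.6, 205.4, 202.1]
eef_rot: [2.875, 1.265, -0.0]
force: [0.6, -0.3, -0.2]
opening: 85.7
finger_force: 0.0
t 17.60 tcp [537.6 205.4 202.1] head 47.5 tilt 0.04 F [ 0.6 -0.3 -0.2] open 85.7 -> d [ 13.49 -12.31   0.7 ] yaw -0.742 q7 -0.60
```

```bash
python3 -m jog '[[1,3,-2.7,0,-0.1],[1,6.5,-5.9,0,-0.25],[1,10,-9.1,0,-0.4],[1,13,-11.9,0.5,-0.55],[1,13.5,-12.3,0.7,-0.74],[1,13.5,-12.3,0.7,-0.74],[1,13.5,-12.3,0.7,-0.74],[1,13.5,-12.3,0.7,-0.74]]' 40; python3 - <<'E'
from h import *
np.set_printoptions(precision=1,suppress=True)
s=r.observe();w=cam("wrist",s);a=r.grab_frame("wrist").astype(int);b=r.grab_frame("side").astype(int)
print(s["tcp_pos"])
def red(im,box):
    y0,y1,x0,x1=box;m=((im[...,0]>90)&(im[...,0]>2.2*im[...,1])&(im[...,0]>2*im[...,2])).astype(np.uint8);k=np.zeros_like(m);k[y0:y1,x0:x1]=m[y0:y1,x0:x1]
    n,l,st,c=cv2.connectedComponentsWithStats(k)
    return [(st[i].tolist(),c[i].round(1).tolist()) for i in range(1,n) if st[i,4]>15]
print(red(a,(0,480,0,640)));print(red(b,(150,230,240,330)))
E
python3 go.py 538 388 126 90
```

```text
time_s: 18.6
tcp_pos: [538.3, 387.6, 194.3]
eef_rot: [2.226, 2.216, -0.0]
force: [0.5, 0.2, -0.1]
opening: 0.0
finger_force: 0.0
[538.3 387.6 194.3]
[([604, 208, 21, 20, 158], [614.6, 217.9]), ([623, 211, 11, 21, 66], [627.7, 219.1]), ([587, 261, 10, 14, 38], [590.9, 267.9]), ([580, 276, 21, 19, 100], [588.4, 287.0])]
[]
t 18.70 tcp [538.1 388.1 194.2] head 89.8 tilt 0.01 F [ 0.2  1.3 -1.2] open 0.0 -> d [-0.01 -0.01  6.82] yaw -0.003 q7 -0.29
```

```bash
python3 -m jog '[[1,0,0,2,0],[1,0,0,4,0],[1,0,0,5.5,0],[1,0,0,6.5,0],[1,0,0,6.6,0],[1,-0.5,0,6.6,0],[1,-1,0,6.6,0],[1,-1.5,0,6.6,0]]' 40; python3 go.py 538 300 128 90
```

```text
time_s: 19.7
tcp_pos: [538.2, 373.3, 128.6]
eef_rot: [2.223, 2.22, 0.001]
force: [-0.4, 0.3, -0.8]
opening: -0.1
finger_force: 0.0
t 19.70 tcp [538.2 373.3 128.6] head 89.9 tilt 0.05 F [-0.4  0.3 -0.8] open -0.1 -> d [-7.33 -0.01  0.05] yaw -0.001 q7 -0.22
```

```bash
python3 -m jog '[[1,-0.7,0,0,0],[1,-1.4,0,0,0],[1,-2.1,0,0,0],[1,-2.8,0,0,0],[1,-3.5,0,0,0],[1,-4.2,0,0,0],[1,-4.9,0,0,0],[1,-5.6,0,0,0]]' 40; python3 go.py 538 280 128 90
```

```text
time_s: 20.7
tcp_pos: [537.8, 317.2, 128.0]
eef_rot: [2.223, 2.22, 0.0]
force: [0.8, 1.0, -0.0]
opening: -0.2
finger_force: 0.5
t 20.70 tcp [537.8 317.2 128. ] head 89.9 tilt 0.00 F [ 0.8  1.  -0. ] open -0.2 -> d [-3.72  0.02 -0.  ] yaw -0.001 q7 -0.14
```

The fork is sliding with about 1 N.

```bash
python3 -m jog '[[1,-0.5,0,0,0],[1,-1,0,0,0],[1,-1.5,0,0,0],[1,-1.9,0,0,0],[1,-2.3,0,0,0],[1,-2.6,0,0,0],[1,-2.8,0,0,0],[1,-2.9,0,0,0]]' 40; python3 go.py 538 280 128 90
```

```text
time_s: 21.7
tcp_pos: [537.5, 289.1, 127.9]
eef_rot: [-2.222, -2.22, -0.0]
force: [0.3, 2.9, -0.9]
opening: -0.0
finger_force: 1.3
t 21.70 tcp [537.5 289.1 127.9] head 89.9 tilt 0.05 F [ 0.3  2.9 -0.9] open -0.0 -> d [-0.91  0.05 -0.01] yaw -0.001 q7 -0.09
```

```bash
python3 -m jog '[[1,-0.2,0,0,0],[1,-0.4,0,0,0],[1,-0.6,0,0,0],[1,-0.8,0,0,0],[1,-1,0,0,0],[1,-1.1,0,0,0],[1,-1.2,0,0,0],[1,-1.2,0,0,0]]' 40; python3 go.py 538 280 128 90
```

```text
time_s: 22.7
tcp_pos: [537.4, 289.0, 128.1]
eef_rot: [-2.208, -2.222, -0.019]
force: [2.0, 22.0, -6.4]
opening: -0.3
finger_force: 11.1
t 22.70 tcp [537.4 289.  128.1] head 90.4 tilt 0.85 F [ 2.  22.  -6.4] open -0.3 -> d [-0.9   0.05  0.  ] yaw 0.006 q7 -0.07
```

It's at a stop (22 N), and the travel from my first tab measurement is about 81 mm. I'll back off, rise, and check in the top and side pictures by code.

```bash
python3 -m jog '[[1,1.5,0,0,0],[1,3,0,-0.5,0],[1,5,0,-4,0],[1,9,0,-8,0],[1,14,0,-11,0],[1,19,0,-11,0],[1,19,0,-11,0],[1,19,0,-11,0]]' 40; python3 - <<'E'
from h import *
np.set_printoptions(precision=1,suppress=True)
t=cam("top");sd=cam("side");A=r.grab_frame("top");B=r.grab_frame("side");A0=cv2.imread("pics/top0.png")[:,:,::-1];B0=cv2.imread("pics/side0.png")[:,:,::-1]
def blob(im,box,dark=False):
    y0,y1,x0,x1=box;c=im[y0:y1,x0:x1].astype(int)
    m=(c.max(2)<40) if dark else (c[...,0]>70)&(c[...,0]>2*c[...,1])
    ys,xs=np.nonzero(m);return len(xs),xs.mean()+x0,ys.mean()+y0,xs.min()+x0,xs.max()+x0,ys.min()+y0,ys.max()+y0
a0=blob(A0,(225,280,155,255));b0=blob(B0,(175,235,265,320));print("tab before",np.array(a0),np.array(b0))
a1=blob(A,(225,280,155,255));b1=blob(B,(175,235,265,320));print("tab now",np.array(a1),np.array(b1))
p0=tri((t,a0[1:3]),(sd,b0[1:3]));p1=tri((t,a1[1:3]),(sd,b1[1:3]));print(p0,p1,p1[0]-p0[0])
print("knob now",np.array(blob(A,(225,275,205,250),True)))
th=np.linspace(0,6.28,60)
for y in(204,207):
  for foot in(34,47):
    q=proj(t,np.c_[538+17*np.cos(th),y+17*np.sin(th),0*th+foot+106]);q2=proj(sd,np.c_[538+17*np.cos(th),y+17*np.sin(th),0*th+foot+106]);print("pred top",y,foot,q.min(0),q.max(0),"side",q2.min(0),q2.max(0))
print("side knob",np.array(blob(B,(170,225,280,320),True)))
E
python3 go.py 538 300 128 90
```

```text
time_s: 23.7
tcp_pos: [538.3, 465.2, 237.6]
eef_rot: [2.222, 2.218, -0.003]
force: [1.1, -0.1, -0.4]
opening: -0.0
finger_force: 0.0
tab before [117.  166.7 246.4 163.  170.  238.  255. ] [126.  284.1 186.7 278.  290.  181.  192. ]
tab now [114.  198.7 247.  195.  202.  239.  256. ] [119.  291.2 194.8 285.  297.  190.  200. ]
(array([538.5, 352.5, 132.2]), [np.float64(0.8131417320846046), np.float64(0.8131417320847)]) (array([538.1, 270.8, 133.9]), [np.float64(1.1080651090885283), np.float64(1.1080651090887388)]) [ -0.4 -81.7   1.7]
knob now [127.  225.  248.5 219.  237.  242.  261. ]
pred top 204 34 [217.7 241. ] [231.  254.2] side [292.2 198.3] [303.5 202.3]
pred top 204 47 [216.9 240.2] [230.3 253.4] side [292.1 194.3] [303.5 198.3]
pred top 207 34 [216.5 241. ] [229.8 254.1] side [291.9 197.9] [303.2 202. ]
pred top 207 47 [215.7 240.1] [229.1 253.4] side [291.9 193.9] [303.2 197.9]
side knob [ 97.  297.2 205.7 293.  302.  200.  211. ]
t 23.80 tcp [538.7 464.5 238. ] head 89.8 tilt 0.11 F [ 0.8 -0.2  0. ] open 0.1 -> d [-1.642e+01 -1.000e-02  1.103e+01] yaw -0.004 q7 -0.42
```

The fork moved 81.7 mm from its start offset of 0-6 mm, and the jar's knob is at the home height. Both are consistent with locked, so I'll hand in.

```bash
python3 -c "
from plant import r
print(r.hand_in())"
```

```text
the job is handed in; nothing more can be done
None
```

I handed the job in at about 24 s: the jar is home on the spindle and the red-tabbed fork is pushed to its stop, moved 81.7 mm by the camera check. The arm is clear and the hand-in gave no verdict.

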